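Clamp the sample jar in the shaker and shut its guard

TASK

The jar in the bench shaker has to be clamped before a run. Lift the red thumb latch and swing the guard's gate wide open, swing the orange-knobbed clamp handle all the way across, past its dead point, until it stops and the pad holds the jar in its V block; then shut the gate again so that the latch bar drops back into its catch. Keep the jar upright and leave the other things on the bench alone.

Things in the scene. Friction and masses are not known exactly. Their poses are not given: they have to be found in the camera images.
- shaker: White shaker fixed to the bench, 340 mm deep, 280 wide, deck 50 mm high, clear guard 125 mm high round it, open on top. Origin on the bench under the middle of the gateway; x points through the gateway into the shaker (away from the robot), y left. 188 mm gateway, side panes at y +-137, jar at x 169, blue V block behind it, housing 120 mm high from x 240. All under 168 mm (latch down).
- gate (a joint): Gate angle, rad: 0 shut, grows as the free edge swings out to the robot (clockwise from above), stop 1.9. Clear pane, yellow frame, 173 mm wide, 10 thick, 58 to 125 mm above the bench, hinged at its left edge; push plate, 24 wide, on top of the free edge up to 166 mm. Stays where it is left. Wide open is 1.3 or more; at less it blocks the clamp handle's sweep. Latched, it has about 0.03 rad play.
- gate_hinge (a point): Point on the gate's vertical hinge axis, 125 mm above the bench, at shaker x 0, y +92 mm.
- latch (a joint): Angle, rad, of the latch bar: steel, 14 mm high, 178 long, on the gate's outer face, pivot axis normal to the gate; 110 g, falls by itself. 0: level, on its stop (in the catch when the gate is shut); grows as the free end (away from the gate hinge) is lifted; stop 0.7.
- catch (a point): Top of the steel lip on the right-hand gate post, 118 mm above the bench; the bar's free end lies behind it when latched. A bar lifted 0.13 rad or more clears it; keep it so until the gate is open by 0.32 rad. The lip's outside is a ramp, so the gate can also just be pushed shut by its yellow push plate (push on that, not on the bar) and the bar rides up and drops in.
- latch_pivot (a point): Pivot of the latch bar, moving with the gate: 112 mm above the bench, 42 mm from the gate hinge along the gate, 13 mm outside the gate's mid plane.
- latch_tab (a point): Grip point on the latch bar's red upright tab, 150 mm above the bench when down. Tab 12 mm thick across the gate, 28 wide along it, top at 168 mm, free above the gate's top edge. Point is 70 mm from the bar's pivot towards the free end, 38 mm over the bar's mid line, 112 mm from the gate hinge along the gate, 13 outside its mid plane. Axes: x into the shaker when shut, y to the pivot, z up.
- clamp (a joint): Angle, rad, of the clamp handle about a vertical axis, clockwise from above: at 0 (open) it points to the right, 80 degrees off straight out; at 1.4 straight out through the gateway, 40 mm beyond the gate plane; at 2.79 (stop) to the left. Dead point at 2.54: beyond it the pad's spring holds it over. Fully over is 2.79 (counts from 2.6). Stays where it is left; under 3 N moves it.
- clamp_pivot (a point): Point on the clamp handle's vertical axis, 145 mm above the bench (30 mm over the handle), at shaker x 50, y 0 mm.
- clamp_knob (a point): Grip point on the orange upright knob at the end of the clamp handle: a round post 18 mm thick, 115 to 160 mm above the bench; this point is on its axis at 145 mm, 80 mm from the clamp pivot. The handle bar under it is 12 mm thick, its top at 121 mm.
- pad: Round black rubber pad 24 mm across on the plunger of the cam clamp, 98 mm above the bench; moves with the handle up to 30 mm along the shaker's x, meets the jar at about 1.6 rad of handle and then presses it by a spring, up to about 15 N.
- jar: White sample jar with blue lid, 66 mm across, 95 mm high, 0.25 to 0.5 kg, loose on the shaker deck, some 3 mm in front of its V block; the pad pushes it home. Origin at the centre of its underside, z along its axis.
- beaker: Bystander: clear beaker, 84 mm across, 110 mm high, on the bench to one side. Origin under its centre.
- weight: Bystander: brass test weight, 56 mm across, 84 mm high, on the bench to one side. Origin under its centre.
- spare_jar: Bystander: white jar with orange lid, 66 mm across, 95 mm high, on the bench to one side. Origin under its centre.
Mind the look-alikes: they are no part of the job. Leave any pink or turquoise look-alike of the jar alone.

How it is judged:
By the outcome, as a careful person would: the job done as asked, in the order asked, and still so for the second after the job is handed in, with the robot touching nothing.
It also fails if it takes over 72 s, if anything falls off the work surface, if the arm or the gripper's body presses on something with over 40 N, if the wrist force passes 120 N, or if a joint passes its speed limit or range.

ROBOT

A 7-joint arm with a two-finger parallel gripper is mounted at the origin on the work surface. World frame = base frame: x ahead of the robot, y to its left, z up, the work surface at z = 0. Lengths are in m, angles in rad, forces in N, time in s.
With the tool pointing down it reaches from about 0.4 to 0.85 m from the base axis. Payload 6.9 kg.
Tool frame: the origin (TCP) lies on the mounting face of the last link; the fingertips stand 173 mm ahead of it and the grasp point (between the pads) lies 155 mm ahead of it; z points along the fingers, y is the line along which they close (so a half turn about z gives the same grasp; the last joint's range is limited). The gripper opens to 85 mm and grips with 20 to 120 N. Pads are 22 mm wide; open, the fingers measure 114 mm over their backs; the gripper's body (76 mm by 85 mm) begins 54 mm behind the grasp point. The pads swing forward as they close: fully open they stand 13 mm farther back than shut.
Start: joints at [1.349, 0.507, -0.238, 1.5, 0.126, 1.149, -0.155], TCP at [0.201, -0.592, 0.405] pointing down, gripper open.
Joint ranges: [-3.08, 3.08], [-0.24, 2.05], [-1.43, 1.35], [0, 2.5], [-1.52, 4.66], [0.17, 1.96], [-2.89, 2.89]. Speed limits (rad/s): [2.39, 2.39, 3.14, 3.14, 3.14, 3.14, 3.14].

INTERFACE

Orientations are given as a unit quaternion [x, y, z, w].
In Python, from station import monitor, vision, bot gives the robot as it stands.
- The arm moves only by the tool step_arm, never from a script. Its argument "deltas" is one flat list of numbers, 5 for each row, row after row: the finger opening in mm, from 0 to 85.4, then the shift along the tool's x, y, z in mm, then the turn about the tool's z in rad. A call has 1 to 10 rows; each row is the pose to reach, as a shift and turn from the pose commanded when the call began, along the tool's axes at that moment; what a row does not reach only later rows make up. A row lasts 1/12 s, in which the tool goes at most 41.7 mm and 7.16 degrees, less where a joint would pass 70% of its speed; a pose out of reach is approached as far as the arm can. A call with a gripper value outside its range is refused whole. The fingers move at their own pace and stop on an object; "force" is the grip in N (left out, the last holds). Time passes only in rows, so rows that repeat a pose let the fingers close. It gives the time, the measured TCP pose, the force, the opening and the grip force at its end, in the units of the state.
- monitor.sense(): the state, without advancing time (a new reading comes with each control period).
- vision.read_camera(name): name is "scene" or "side" or "wrist"; returns a dict with "pixels" (480x640x3 uint8, blue, green, red), "fx", "fy", "cx", "cy" (pixels), "view" (4x4, takes a point from world to camera coordinates); the wrist camera has in their place "mount" (4x4, takes a point from camera to tool coordinates, whose origin is the TCP and whose axes are the flange's). Camera axes: x right, y up, looking along -z (the intrinsics and any distortion apply to the point x, -y, -z); pixel columns grow to the right and rows downward; lengths in m; the calibration is good to about 2 mm. A picture is of the moment at which its call begins: read the wrist's pose just before it. There is no depth.
- bot.sign_off(): hands the job in; it is judged then, once.
The state is a dict: "time_s": time; "joint_pos": joint angles; "qvel": joint speeds; "joint_efforts": joint torques, N m; "eef_pos": TCP position; "orientation": TCP orientation; "ft_force": force on the tool from outside, world axes, zero at the start; "torque": the same for the moment, N m; "opening": opening from 0.0 (shut) to 1.0 (fully open); "gripper_force": force on a finger pad.
Only numpy, scipy, OpenCV 4.12 (cv2) and the standard library are available. Lean on these libraries where they do the work, as an engineer would, in place of code of your own. Each camera call takes 0.05 s, during which the arm holds its last target. There are 200 camera calls.

## Working session

There is one attempt and no reset: what is moved stays moved. The work goes in short steps, Python scripts to look and compute and a tool call to move; the robot and the scene stay as the last step left them, time stands still between calls to the robot, and variables do not carry over. Pictures are saved under pics/ and viewed, at most 13 in all, crops included, and the job is handed in when it is done.

Besides the shell and the picture viewer there is one more tool, called after ">>>" by a JSON object that holds its "op" and its "data", one argument or row to a line. step_arm: Moves the arm, as the interface text tells. Its arguments: {"type":"object","properties":{"deltas":{"type":"array","items":{"type":"number"}},"force":{"type":"number"}},"required":["deltas"]}

```bash
ls; mkdir -p pics; python3 - <<'E'
from station import monitor, vision, bot
import cv2,numpy as np
np.set_printoptions(precision=4,suppress=True)
s=monitor.sense();print(s)
for n in("scene","side"):
    d=vision.read_camera(n);cv2.imwrite(f"pics/{n}0.png",d["pixels"])
    print(n,d["fx"],d["fy"],d["cx"],d["cy"],d.keys());print(d["view"])
d=vision.read_camera("wrist");print(d["mount"],d.keys())
E
```

```text
pics
{'time_s': 0.0, 'joint_pos': array([ 1.3485,  0.5083, -0.2376,  1.5011,  0.1257,  1.1489, -0.1548]), 'qvel': array([-0.0007, -0.0011, -0.0002,  0.0003, -0.0018,  0.0001, -0.0001]), 'joint_efforts': array([ -0.0004, -62.0587,  -2.1865, -24.9652,   0.0127,   0.0119,
        -0.    ]), 'eef_pos': array([ 0.2011, -0.5916,  0.4038]), 'orientation': array([ 0.9866,  0.1632, -0.0002, -0.0009]), 'ft_force': array([-0.2725,  0.2883, -0.1539]), 'torque': array([-0.0237, -0.0089, -0.0088]), 'gripper_force': 0.0, 'opening': 1.0020795157218252}
scene 582.3846623560753 582.3846623560753 332.3896632398893 236.1850752015305 dict_keys(['pixels', 'fx', 'fy', 'cx', 'cy', 'view'])
[[-0.1331  0.9911 -0.0076  0.0693]
 [-0.5609 -0.069   0.825   0.245 ]
 [ 0.8171  0.114   0.5651 -1.8584]
 [ 0.      0.      0.      1.    ]]
side 561.5538196416484 561.5538196416484 326.5666171491783 235.27265911173632 dict_keys(['pixels', 'fx', 'fy', 'cx', 'cy', 'view'])
[[-0.3832 -0.9237 -0.0028  0.2334]
 [ 0.5954 -0.2493  0.7638 -0.4493]
 [-0.7062  0.291   0.6455 -1.0699]
 [ 0.      0.      0.      1.    ]]
[[-0.0006  0.9662  0.2578  0.0652]
 [ 1.      0.0007 -0.0005 -0.001 ]
 [-0.0007  0.2578 -0.9662  0.0314]
 [ 0.      0.      0.      1.    ]] dict_keys(['pixels', 'fx', 'fy', 'cx', 'cy', 'mount'])
```

View pics/scene0.png

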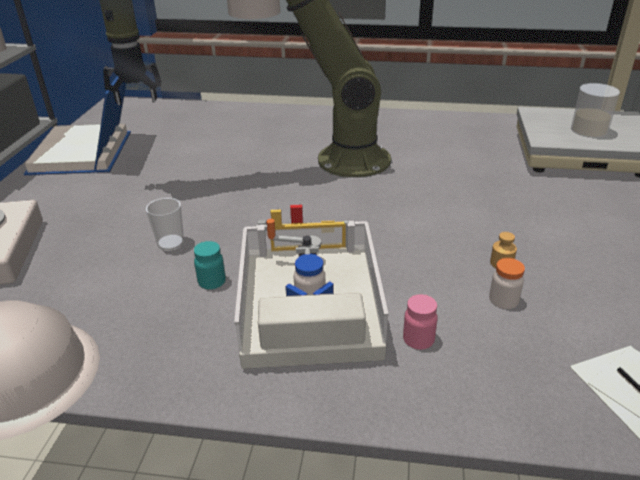

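View pics/side0.png

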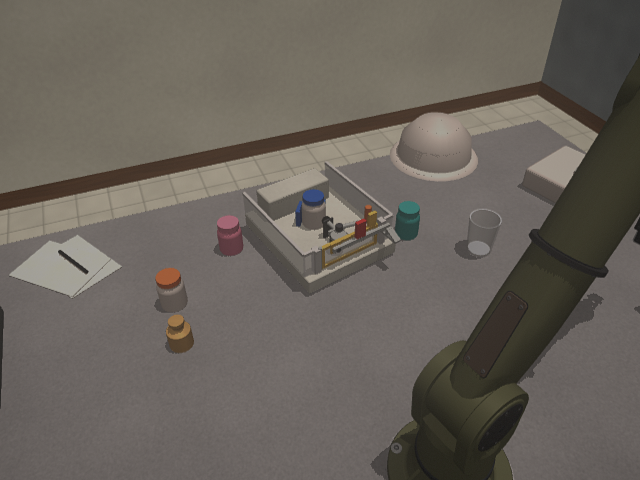

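The scene view shows the shaker with its gate toward the robot: red tab at (297,214), yellow plate (277,216), orange knob (271,229), blue lid (309,266). In the side view they are at (361,229), (371,219), (368,211) and (313,198). Next I'll segment these and fit the pose.

```bash
cat > h.py <<'E'
from station import monitor, vision, bot
import cv2,numpy as np
from scipy.optimize import least_squares
from scipy.spatial.transform import Rotation as R
np.set_printoptions(precision=4,suppress=True)
def proj(d,P,V=None):
    V=d["view"] if V is None else V
    c=np.atleast_2d(P)@V[:3,:3].T+V[:3,3]
    return np.c_[d["cx"]+d["fx"]*c[:,0]/-c[:,2], d["cy"]-d["fy"]*c[:,1]/-c[:,2]]
def blob(img,near,lo,hi,r=22):
    h=cv2.cvtColor(img,cv2.COLOR_BGR2HSV).astype(int); h[...,0]=(h[...,0]+90)%180
    m=cv2.inRange(h,np.array(lo),np.array(hi))   # hue shifted by 90
    n,_,st,ce=cv2.connectedComponentsWithStats(m)
    c=[(np.hypot(*(ce[i]-near)),i) for i in range(1,n) if st[i,4]>12]
    c=[x for x in c if x[0]<r]
    if not c: return None
    i=min(c)[1]; return ce[i],st[i]
def S2W(p,P): # shaker pose p=(x,y,yaw)
    P=np.atleast_2d(P); c,s=np.cos(p[2]),np.sin(p[2])
    return np.c_[p[0]+c*P[:,0]-s*P[:,1],p[1]+s*P[:,0]+c*P[:,1],P[:,2]]
E
python3 - <<'E'
from h import *
col={'tab':((82,150,60),(94,255,255)),'knob':((95,150,60),(104,255,255)),'lid':((195-180+0,0,0),(0,0,0))}
col['lid']=((20,120,50),(40,255,255)); col['plate']=((108,150,60),(118,255,255))
near={'scene':dict(tab=(297,214),knob=(271,229),lid=(309,266)),'side':dict(tab=(361,229),knob=(368,211),lid=(313,198))}
mod=dict(tab=(-.013,-.02,.148),knob=(.0361,-.0788,.140),lid=(.169,0,.135))
D={};obs=[]
for n in near:
    d=D[n]=vision.read_camera(n)
    for k in near[n]:
        b=blob(d["pixels"],near[n][k],*col[k]); print(n,k,b)
        for q in [d["pixels"][int(near[n][k][1]),int(near[n][k][0])]]: print(q,cv2.cvtColor(q.reshape(1,1,3),cv2.COLOR_BGR2HSV).ravel())
        if b: obs.append((n,k,b[0]))
f=lambda p:np.concatenate([(proj(D[n],S2W(p,mod[k]))[0]-c) for n,k,c in obs])
r=least_squares(f,[.6,-.1,0],loss='soft_l1')
print(r.x);[print(o[0],o[1],e) for o,e in zip(obs,f(r.x).reshape(-1,2))]
img=cv2.vconcat([cv2.resize(D["scene"]["pixels"][195:365,225:395],None,fx=3,fy=3),]);
b=cv2.resize(D["side"]["pixels"][155:295,235:405],None,fx=3,fy=3); b=cv2.copyMakeBorder(b,0,img.shape[0]-b.shape[0],0,0,0)
o=cv2.resize(cv2.hconcat([img,b]),(800,400));cv2.imwrite("pics/crop1.png",o)
E
```

```text
scene tab (array([296.2905, 213.0223]), array([291, 205,  11,  18, 179], dtype=int32))
[ 38  37 112] [  0 171 112]
scene knob (array([270.8629, 227.7097]), array([267, 219,   8,  20, 124], dtype=int32))
[ 42  70 127] [ 10 171 127]
scene lid (array([308.7146, 263.9889]), array([295, 253,  28,  23, 452], dtype=int32))
[180  93  52] [110 181 180]
side tab (array([360.5938, 221.2812]), array([356, 219,  10,   6,  32], dtype=int32))
[43 45 86] [  1 127  86]
side knob (array([367.7 , 206.65]), array([365, 205,   6,   4,  20], dtype=int32))
[44 57 93] [  8 134  93]
side lid (array([312.9261, 195.4729]), array([303, 190,  21,  12, 203], dtype=int32))
[125  76  57] [112 139 125]
[ 0.5784 -0.0532  0.2128]
scene tab [-0.3395 -0.1059]
scene knob [-0.942   1.4526]
scene lid [-0.08    1.6459]
side tab [-0.1719  5.2043]
side knob [-0.8663  4.2092]
side lid [0.3772 2.3459]
```

View pics/crop1.png

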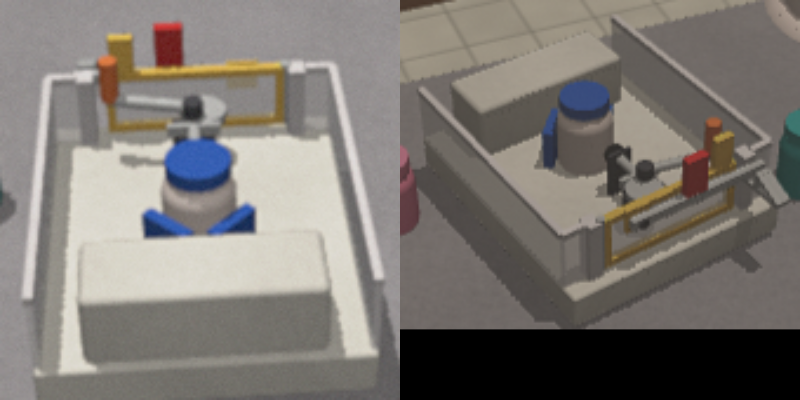

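The crops show the gate shut, the bar level and latched, the handle pointing right, and the jar standing before its V block. I'll refine with a looser side threshold and work out the first move.

```bash
cat >> h.py <<'E'
def goto(s,g,yawx=None):
    """tool-frame shift (mm) and turn to bring TCP to g (m) with tool-x at world yaw yawx"""
    A=R.from_quat(s["orientation"]).as_matrix(); sh=A.T@(np.array(g)-s["eef_pos"])*1000
    y=np.arctan2(A[1,0],A[0,0]); return sh, None if yawx is None else y-yawx, y
E
python3 - <<'E'
from h import *
L=(('tab',(84,95,40),(94,255,255),dict(scene=(296,213),side=(361,227)),(-.013,-.02,.148)),
('knob',(95,95,40),(104,255,255),dict(scene=(271,228),side=(368,211)),(.0361,-.0788,.140)),
('lid',(17,100,40),(40,255,255),dict(scene=(309,264),side=(313,198)),(.169,0,.135)))
D={n:vision.read_camera(n) for n in("scene","side")};obs=[]
for k,lo,hi,near,m in L:
    for n in near:
        b=blob(D[n]["pixels"],near[n],lo,hi);print(k,n,b)
        if b: obs.append((n,k,b[0],m))
f=lambda p:np.concatenate([(proj(D[n],S2W(p,m))[0]-c) for n,k,c,m in obs])
r=least_squares(f,[.6,-.1,0],loss='soft_l1')
print(r.x);[print(o[0],o[1],e) for o,e in zip(obs,f(r.x).reshape(-1,2))]
s=monitor.sense();print(goto(s,[*S2W(r.x,[-.013,-.02,0])[0,:2],.405],r.x[2]+np.pi/2))
E
```

```text
tab scene (array([296.0306, 213.051 ]), array([290, 204,  13,  19, 196], dtype=int32))
tab side (array([360.1632, 228.1737]), array([355, 219,  12,  20, 190], dtype=int32))
knob scene (array([270.6667, 228.0476]), array([266, 218,   9,  22, 147], dtype=int32))
knob side (array([367.1389, 210.625 ]), array([364, 205,   8,  15,  72], dtype=int32))
lid scene (array([308.572, 264.501]), array([295, 253,  28,  23, 507], dtype=int32))
lid side (array([312.9522, 195.512 ]), array([303, 190,  21,  12, 209], dtype=int32))
[ 0.5769 -0.0522  0.2058]
scene tab [ 0.4877 -0.4833]
side tab [ 0.1702 -1.2097]
scene knob [-0.2919  0.6433]
side knob [-0.1807  0.7109]
scene lid [0.0548 0.7641]
side lid [0.5926 2.5351]
(array([ 514.1091, -371.4794,   -0.3755]), np.float64(-1.4487675894281622), np.float64(0.32779220746549825))
```

>>> {"op": "step_arm", "data": {
  "deltas": [40, 257, -186, 0, -0.72, 40, 257, -186, 0, -0.72, 40, 257, -186, 0, -0.72, 40, 257, -186, 0, -0.72, 40, 257, -186, 0, -0.72, 40, 257, -186, 0, -0.72, 40, 257, -186, 0, -0.72, 40, 257, -186, 0, -0.72, 40, 257, -186, 0, -0.72, 40, 257, -186, 0, -0.72]
}}

```text
time_s: 1.18
eef_pos: [0.3856, -0.3315, 0.405]
orientation: [0.865, 0.502, 0.0, 0.0]
ft_force: [-0.6, 0.3, -0.1]
opening: 0.467
gripper_force: 0.0
```

```bash
python3 - <<'E'
from h import *
p=[.5769,-.0522,.2058]
s=monitor.sense();print(s["eef_pos"],s["joint_pos"],goto(s,[*S2W(p,[-.013,-.02,0])[0,:2],.405],p[2]+np.pi/2))
E
```

```text
[ 0.3856 -0.3315  0.405 ] [ 1.0193  0.3491 -0.4951  1.7989  0.1897  1.0401 -0.0663] (array([313.8633,  31.0235,  -0.0001]), np.float64(-0.7250803606303042), np.float64(1.0515159661645923))
```

>>> {"op": "step_arm", "data": {
  "deltas": [40, 314, 31, 0, -0.725, 40, 314, 31, 0, -0.725, 40, 314, 31, 0, -0.725, 40, 314, 31, 0, -0.725, 40, 314, 31, 0, -0.725, 40, 314, 31, 0, -0.725, 40, 314, 31, 0, -0.725, 40, 314, 31, 0, -0.725, 40, 314, 31, 0, -0.725, 40, 314, 31, 0, -0.725]
}}

```text
time_s: 2.02
eef_pos: [0.5688, -0.0766, 0.4042]
orientation: [0.632, 0.775, -0.0, -0.0]
ft_force: [-0.6, -0.6, -0.6]
opening: 0.467
gripper_force: 0.0
```

```bash
cat >> h.py <<'E'
def wrist(name=None):
    s=monitor.sense(); d=vision.read_camera("wrist")
    T=np.eye(4);T[:3,:3]=R.from_quat(s["orientation"]).as_matrix();T[:3,3]=s["eef_pos"]
    d["view"]=np.linalg.inv(T@d["mount"])
    if name: cv2.imwrite(f"pics/{name}.png",d["pixels"])
    return s,d
E
python3 - <<'E'
from h import *
p=[.5769,-.0522,.2058]
s,d=wrist("w1");print(s["eef_pos"],s["joint_pos"],s["opening"])
for m in [(-.013,-.02,.168),(.0361,-.0788,.16),(.169,0,.145),(0,-.069,.166),(.05,0,.145)]: print(m,proj(d,S2W(p,m)))
E
```

```text
[ 0.5688 -0.0766  0.4042] [ 0.5385  0.4888 -0.7014  1.6356  0.3394  1.1433 -0.045 ] 0.46693274386369416
(-0.013, -0.02, 0.168) [[319.3962 257.6493]]
(0.0361, -0.0788, 0.16) [[403.7357 349.3568]]
(0.169, 0, 0.145) [[638.7075 210.9849]]
(0, -0.069, 0.166) [[342.7454 339.4754]]
(0.05, 0, 0.145) [[429.7784 211.7185]]
```

View pics/w1.png

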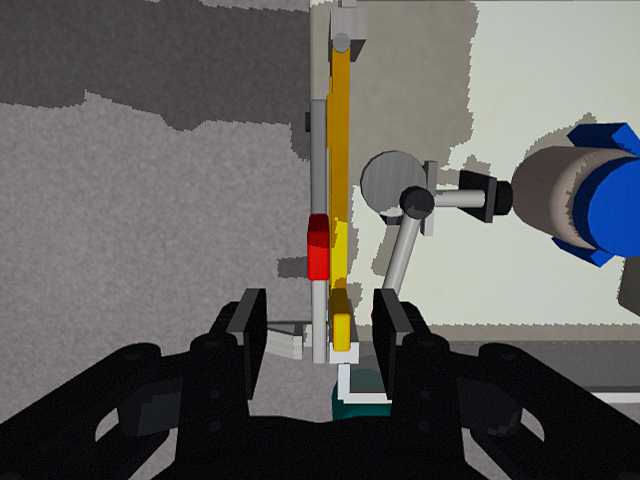

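Wrist view: the red tab's top spans about (318,230–280), the plate top is at (342,332), the hinge pin at (341,42) and the pivot cap at (417,202). All agree with the fit. I'll check the residual numerically and get the descent.

```bash
python3 - <<'E'
from h import *
p=[.5769,-.0522,.2058]
s,d=wrist()
b=blob(d["pixels"],(318,248),(82,120,60),(94,255,255),40);print(b)
for x,y,z in [(-.007,-.034,.168),(-.019,-.034,.168),(0,.092,.125),(0,.092,.133),(.05,0,.13),(0,-.081,.166),(0,-.057,.166)]: print(x,y,z,proj(d,S2W(p,(x,y,z))))
g=[*S2W(p,[-.013,-.02,0])[0,:2],.303]
print(goto(s,g,p[2]+np.pi/2))
E
```

```text
(array([319.6328, 245.4906]), array([ 309,  212,   22,   66, 1386], dtype=int32))
-0.007 -0.034 0.168 [[332.5321 279.9698]]
-0.019 -0.034 0.168 [[310.1512 280.085 ]]
0 0.092 0.125 [[343.3189  40.2704]]
0 0.092 0.133 [[344.154   37.0322]]
0.05 0 0.13 [[425.0547 204.4147]]
0 -0.081 0.166 [[344.4702 356.1198]]
0 -0.057 0.166 [[344.9137 317.5828]]
(array([  3.5181,   0.8098, 101.1069]), np.float64(-0.005266834344253679), np.float64(1.7713294924506429))
```

>>> {"op": "step_arm", "data": {
  "deltas": [40, 3, 0, 35, 0, 40, 3, 0, 70, 0, 40, 3, 0, 90, 0, 40, 3, 0, 101, 0, 40, 3, 0, 101, 0, 5, 3, 0, 101, 0, 5, 3, 0, 101, 0, 5, 3, 0, 101, 0, 5, 3, 0, 101, 0, 5, 3, 0, 101, 0],
  "force": 30
}}

```text
time_s: 2.95
eef_pos: [0.5676, -0.0739, 0.3053]
orientation: [0.632, 0.775, -0.0, 0.001]
ft_force: [-4.3, -2.0, 7.7]
opening: 0.141
gripper_force: 34.4
```

```bash
python3 - <<'E'
from h import *
s=monitor.sense();print({k:s[k] for k in("eef_pos","joint_pos","ft_force","opening","gripper_force")})
s,d=wrist("w2")
E
```

```text
{'eef_pos': array([ 0.5676, -0.0739,  0.3053]), 'joint_pos': array([ 0.4965,  0.5836, -0.6491,  1.7754,  0.4316,  0.9276, -0.1356]), 'ft_force': array([-4.318 , -1.9869,  7.7087]), 'opening': 0.14062529756958048, 'gripper_force': 34.40373480319977}
```

>>> {"op": "step_arm", "data": {
  "deltas": [5, 2.5, 0, -4.3, 0, 5, 5.3, 0, -8.4, 0, 5, 8.3, 0, -12.5, 0, 5, 11.6, 0, -16.1, 0, 5, 13, 0, -17.6, 0, 5, 13, 0, -17.6, 0]
}}

```text
time_s: 3.5
eef_pos: [0.5649, -0.0605, 0.322]
orientation: [0.632, 0.775, -0.0, 0.0]
ft_force: [-2.8, -4.3, 0.1]
opening: 0.135
gripper_force: 32.5
```

```bash
python3 - <<'E'
from h import *
p=[.5769,-.0522,.2058]
s,d=wrist("w3");print(s["eef_pos"],s["ft_force"],s["opening"],s["gripper_force"])
c=np.array([*S2W(p,[0,.092,0])[0,:2]]); A=R.from_quat(s["orientation"]).as_matrix()
print("hinge in tool mm",A.T@(np.array([*c,s["eef_pos"][2]])-s["eef_pos"])*1000)
h=A.T@(np.array([*c,s["eef_pos"][2]])-s["eef_pos"])*1000
for f in np.arange(.1,1.45,.1):
    # turn +f about tool z, centre h
    v=-h[:2]; q=h[:2]+np.array([[np.cos(f),-np.sin(f)],[np.sin(f),np.cos(f)]])@v; print(round(f,2),q)
E
```

```text
[ 0.5649 -0.0605  0.322 ] [-2.8224 -4.261   0.1178] 0.1349747884468804 32.456703186035156
hinge in tool mm [97.7275 13.099  -0.0975]
0.1 [ 1.796 -9.691]
0.2 [  4.5504 -19.1543]
0.3 [  8.2359 -28.2954]
0.4 [ 12.8155 -37.0228]
0.5 [ 18.2436 -45.2495]
0.6 [ 24.4658 -52.8931]
0.7 [ 31.42   -59.8774]
0.8 [ 39.0368 -66.1325]
0.9 [ 47.2399 -71.596 ]
1.0 [ 55.9475 -76.2132]
1.1 [ 65.0726 -79.9381]
1.2 [ 74.524  -82.7333]
1.3 [ 84.2072 -84.571 ]
1.4 [ 94.0254 -85.4329]
```

View pics/w3.png

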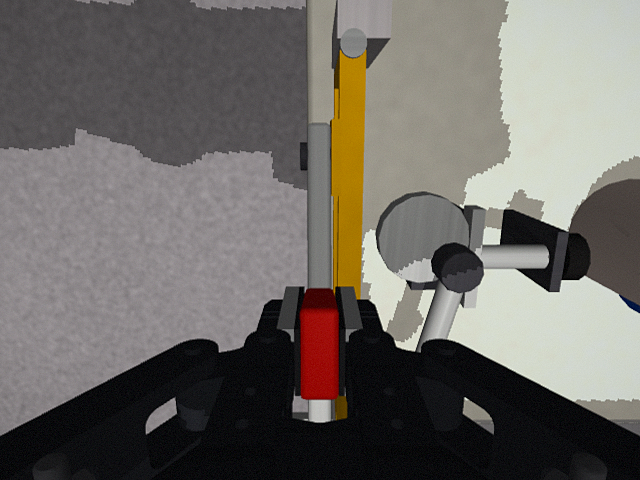

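The tab is gripped (318,345) and lifted, with the bar tilted. Now I'll swing the gate.

>>> {"op": "step_arm", "data": {
  "deltas": [5, 1.8, -9.7, 0, 0.1, 5, 4.6, -19.2, 0, 0.2, 5, 8.2, -28.3, 0, 0.3, 5, 12.8, -37, 0, 0.4, 5, 18.2, -45.2, 0, 0.5, 5, 24.5, -52.9, 0, 0.6, 5, 31.4, -59.9, 0, 0.7, 5, 31.4, -59.9, 0, 0.7]
}}

```text
time_s: 4.22
eef_pos: [0.4988, -0.041, 0.3221]
orientation: [0.861, 0.509, -0.0, 0.0]
ft_force: [-1.7, -6.2, -2.9]
opening: 0.137
gripper_force: 32.4
```

```bash
python3 - <<'E'
from h import *
p=[.5769,-.0522,.2058]
s=monitor.sense();print(s["eef_pos"],s["ft_force"],s["opening"],s["gripper_force"],s["joint_pos"])
c=np.array([*S2W(p,[0,.092,0])[0,:2]]); A=R.from_quat(s["orientation"]).as_matrix()
h=A.T@(np.array([*c,s["eef_pos"][2]])-s["eef_pos"])*1000;print(h)
for f in np.arange(.1,.85,.1):
    v=-h[:2]; q=h[:2]+np.array([[np.cos(f),-np.sin(f)],[np.sin(f),np.cos(f)]])@v; print(round(f,2),q)
E
```

```text
[ 0.4988 -0.041   0.3221] [-1.6611 -6.2158 -2.8548] 0.13660584681160742 32.39174544811249 [ 0.3735  0.4332 -0.4848  1.9381  0.2685  0.8333 -0.7594]
[97.6796 13.8094 -0.0571]
0.1 [ 1.8666 -9.6827]
0.2 [  4.6906 -19.1307]
0.3 [  8.4437 -28.2495]
0.4 [ 13.0884 -36.9481]
0.5 [ 18.5783 -45.1396]
0.6 [ 24.8586 -52.742 ]
0.7 [ 31.8664 -59.6795]
0.8 [ 39.5319 -65.8828]
```

>>> {"op": "step_arm", "data": {
  "deltas": [5, 1.9, -9.7, 0, 0.1, 5, 4.7, -19.1, 0, 0.2, 5, 8.4, -28.2, 0, 0.3, 5, 13.1, -36.9, 0, 0.4, 5, 18.6, -45.1, 0, 0.5, 5, 24.9, -52.7, 0, 0.6, 5, 31.9, -59.7, 0, 0.7, 5, 36, -63, 0, 0.755, 5, 36, -63, 0, 0.755]
}}

```text
time_s: 4.97
eef_pos: [0.4611, 0.0209, 0.3219]
orientation: [0.988, 0.156, -0.0, -0.0]
ft_force: [-4.6, -7.0, 3.7]
opening: 0.137
gripper_force: 35.3
```

>>> {"op": "step_arm", "data": {
  "deltas": [5, -6, 0, 9, 0, 5, -13, 0, 17, 0, 5, -13, 0, 17, 0, 40, -13, 0, 17, 0, 40, -13, 0, 17, 0, 40, -13, 0, 17, 0, 40, -13, 0, -20, 0, 40, -13, 0, -60, 0, 40, -13, 0, -100, 0, 40, -13, 0, -100, 0]
}}

```text
time_s: 5.8
eef_pos: [0.4512, 0.0169, 0.4282]
orientation: [0.987, 0.159, 0.006, 0.0]
ft_force: [1.9, -0.1, -0.9]
opening: 0.471
gripper_force: 0.0
```

```bash
python3 - <<'E'
from h import *
p=[.5769,-.0522,.2058]
s,d=wrist("w4");print(s["eef_pos"],s["ft_force"],s["opening"],s["joint_pos"])
ph=1.45
for n in("scene","side"):cv2.imwrite(f"pics/{n}2.png",vision.read_camera(n)["pixels"])
for ph in(1.3,1.4,1.45,1.5):
    print(ph,[proj(d,S2W(p,(-a*np.sin(ph)-o*np.cos(ph),.092-a*np.cos(ph)+o*np.sin(ph),z)))[0] for a,o,z in((.112,.013,.168),(.161,0,.166))])
b=blob(d["pixels"],(318,248),(82,120,60),(94,255,255),90);print(b)
k=[*S2W(p,[.0361,-.0788,0])[0,:2],s["eef_pos"][2]];print(goto(s,k,p[2]+np.pi/2))
E
```

```text
[0.4512 0.0169 0.4282] [ 1.9487 -0.0707 -0.8816] 0.4710552164523048 [ 0.169   0.2182 -0.3243  1.8945  0.0812  1.0302 -1.4413]
1.3 [array([350.8141, 259.7337]), array([382.0938, 329.8646])]
1.4 [array([331.7419, 259.6218]), array([356.3985, 332.4519])]
1.45 [array([322.2327, 258.8809]), array([343.5217, 332.8643])]
1.5 [array([312.7622, 257.6839]), array([330.6481, 332.6889])]
(array([318.0595, 250.9279]), array([ 309,  221,   20,   60, 1110], dtype=int32))
(array([124.7441, 187.3542,   1.8283]), np.float64(-1.4578816633849325), np.float64(0.31871466340996396))
```

View pics/w4.png

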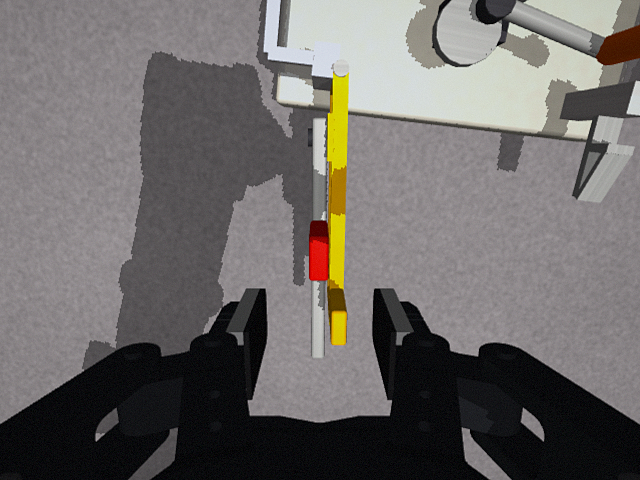

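The gate is open about 1.46 rad, tab (318,250) back down, hinge (341,68), knob at upper right (620,45). Next I'll go above the knob.

>>> {"op": "step_arm", "data": {
  "deltas": [40, 35, 22, 0, -0.12, 40, 60, 50, 0, -0.24, 40, 80, 80, 0, -0.36, 40, 95, 110, 0, -0.48, 40, 105, 140, 0, -0.6, 40, 115, 170, 0, -0.72, 40, 125, 187, 20, -0.833, 40, 125, 187, 25, -0.833, 40, 125, 187, 25, -0.833, 40, 125, 187, 25, -0.833]
}}

```text
time_s: 6.78
eef_pos: [0.6264, -0.1218, 0.3947]
orientation: [0.839, 0.544, -0.001, -0.002]
ft_force: [0.4, 0.4, 0.2]
opening: 0.467
gripper_force: 0.0
```

```bash
python3 - <<'E'
from h import *
p=[.5769,-.0522,.2058]
s,d=wrist("w5");print(s["eef_pos"],s["joint_pos"])
print(proj(d,S2W(p,[(.0361,-.0788,.16),(.0361,-.0788,.125)])))
u=proj(d,S2W(p,(.0361,-.0788,.145)))[0]
b=blob(d["pixels"],u,(92,120,60),(104,255,255),60);print(u,b)
print(goto(s,[*S2W(p,[.0361,-.0788,0])[0,:2],.303],p[2]+.946))
E
```

```text
[ 0.6264 -0.1218  0.3947] [ 0.4168  0.5568 -0.448   1.4742  0.2492  1.1709 -0.4908]
[[325.5481 261.0767]
 [324.872  243.4775]]
[325.2337 252.8942] (array([316.3348, 248.5339]), array([300, 231,  33,  49, 678], dtype=int32))
(array([ 0.6255,  2.1916, 91.6914]), np.float64(-0.0017025922592441844), np.float64(1.1500974077407558))
```

View pics/w5.png

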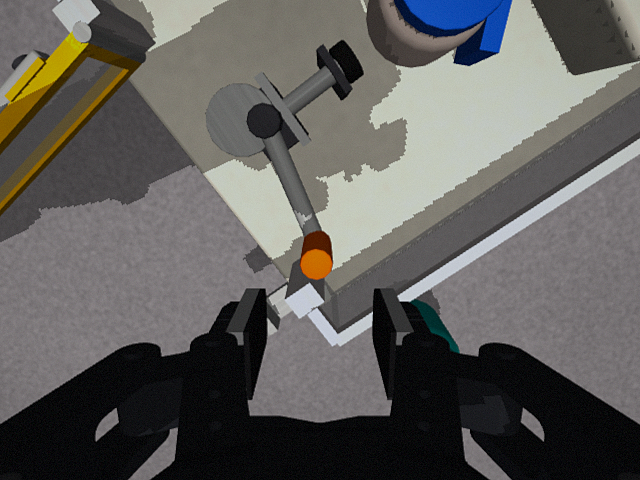

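Knob top at (316,263), about 5 mm left of prediction; pivot cap at (263,121). I'll back-project both to set the arc from what I see.

```bash
cat >> h.py <<'E'
def ray(d,uv,z):
    V=np.linalg.inv(d["view"]); o=V[:3,3]
    r=V[:3,:3]@np.array([(uv[0]-d["cx"])/d["fx"],-(uv[1]-d["cy"])/d["fy"],-1]); return o+r*(z-o[2])/r[2]
E
python3 - <<'E'
from h import *
p=[.5769,-.0522,.2058]
s,d=wrist()
c,sn=np.cos(p[2]),np.sin(p[2]);W=lambda q:np.array([[c,sn],[-sn,c]])@(q[:2]-np.array(p[:2]))*1000
k=ray(d,(316,263),.16);print("knob",k,W(k))
for z in(.12,.13,.14,.145):
    q=ray(d,(263,121),z);print("cap",z,q,W(q),np.hypot(*(q-k)[:2]),np.arctan2(*(W(q)-W(k))[::-1]))
print("hinge",W(ray(d,(82,31),.130)))
E
```

```text
knob [ 0.6237 -0.121   0.16  ] [ 31.7317 -76.8687]
cap 0.12 [ 0.6254 -0.0416  0.12  ] [49.6226  0.5149] 0.07942489585763667 1.3435912441628792
cap 0.13 [ 0.6265 -0.0423  0.13  ] [50.5547 -0.4865] 0.07866738683463281 1.3291783131456265
cap 0.14 [ 0.6276 -0.0431  0.14  ] [51.4869 -1.4879] 0.07792653530036388 1.3144882325516773
cap 0.145 [ 0.6282 -0.0435  0.145 ] [51.953  -1.9886] 0.07756250567354897 1.307038760880498
hinge [ 1.3327 91.1669]
```

>>> {"op": "step_arm", "data": {
  "deltas": [40, -0.4, -2.5, 30, 0, 40, -0.4, -2.5, 60, 0, 40, -0.4, -2.5, 80, 0, 40, -0.4, -2.5, 91, 0, 40, -0.4, -2.5, 91, 0, 10, -0.4, -2.5, 91, 0, 10, -0.4, -2.5, 91, 0, 10, -0.4, -2.5, 91, 0, 10, -0.4, -2.5, 91, 0],
  "force": 20
}}

```text
time_s: 7.63
eef_pos: [0.6249, -0.1218, 0.3071]
orientation: [0.839, 0.544, 0.001, 0.001]
ft_force: [-0.2, 0.6, 4.9]
opening: 0.202
gripper_force: 22.1
```

```bash
cat > sweep.py <<'E'
from h import *
p=[.5769,-.0522,.2058]
s=monitor.sense();print(s["eef_pos"],s["ft_force"],s["opening"],s["gripper_force"],s["joint_pos"])
c,sn=np.cos(p[2]),np.sin(p[2]);W=np.array([[c,sn],[-sn,c]])@(s["eef_pos"][:2]-np.array(p[:2]))-[.05,0]
r=np.hypot(*W); a0=1.4-np.arctan2(-W[1],-W[0]); print("r",r,"alpha",a0)
for a in np.arange(a0,min(a0+1.3,2.95),.13)[1:]:
    b=1.4-a; g=S2W(p,[.05-.079*np.cos(b),-.079*np.sin(b),0])[0]; g[2]=s["eef_pos"][2]
    sh,t,_=goto(s,g,p[2]+.946-.68*a); print(round(a,2),sh[:2].round(1),round(t,2))
E
python3 sweep.py
```

```text
[ 0.6249 -0.1218  0.3071] [-0.1905  0.5854  4.9149] 0.20236495727861123 22.075262367725372 [ 0.4049  0.6297 -0.423   1.5986  0.2964  0.9744 -0.5331]
r 0.0797857055308459 alpha 0.046961308511082045
0.18 [ -2.7 -10. ] 0.12
0.31 [ -4.9 -20. ] 0.21
0.44 [ -5.7 -30.2] 0.3
0.57 [ -5.3 -40.5] 0.38
0.7 [ -3.5 -50.6] 0.47
0.83 [ -0.4 -60.4] 0.56
0.96 [  4.  -69.7] 0.65
1.09 [  9.5 -78.3] 0.74
1.22 [ 16.1 -86.2] 0.83
```

>>> {"op": "step_arm", "data": {
  "deltas": [10, -2.7, -10, -2, 0.1, 10, -4.9, -20, -2, 0.2, 10, -5.7, -30.2, -2, 0.3, 10, -5.3, -40.5, -2, 0.38, 10, -3.5, -50.6, -2, 0.47, 10, -0.4, -60.4, -2, 0.56, 10, 4, -69.7, -2, 0.65, 10, 9.5, -78.3, -2, 0.74, 10, 16.1, -86.2, -2, 0.83, 10, 16.1, -86.2, -2, 0.83]
}}

```text
time_s: 8.47
eef_pos: [0.5503, -0.0723, 0.3073]
orientation: [0.988, 0.157, -0.002, 0.0]
ft_force: [-4.4, -4.1, -1.3]
opening: 0.203
gripper_force: 21.5
```

```bash
python3 sweep.py
```

```text
[ 0.5503 -0.0723  0.3073] [-4.4049 -4.1005 -1.2953] 0.20302062448844055 21.50410294532776 [ 0.2179  0.4992 -0.1981  1.8199  0.1292  0.8385 -1.2996]
r 0.0813922387497967 alpha 1.224294244305852
1.35 [  2.4 -10.4] 0.08
1.48 [  3.7 -20.6] 0.17
1.61 [  6.3 -30.5] 0.26
1.74 [ 10.2 -40. ] 0.35
1.87 [ 15.3 -48.9] 0.44
2.0 [ 21.5 -57.1] 0.53
2.13 [ 28.7 -64.4] 0.61
2.26 [ 36.8 -70.7] 0.7
2.39 [ 45.6 -75.9] 0.79
2.52 [ 55.1 -80. ] 0.88
```

>>> {"op": "step_arm", "data": {
  "deltas": [10, 2.4, -10.4, 0, 0.08, 10, 3.7, -20.6, 0, 0.17, 10, 6.3, -30.5, 0, 0.26, 10, 10.2, -40, 0, 0.35, 10, 15.3, -48.9, 0, 0.44, 10, 21.5, -57.1, 0, 0.53, 10, 28.7, -64.4, 0, 0.61, 10, 36.8, -70.7, 0, 0.7, 10, 45.6, -75.9, 0, 0.79, 10, 45.6, -75.9, 0, 0.79]
}}

```text
time_s: 9.3
eef_pos: [0.5714, 0.0151, 0.3073]
orientation: [0.972, -0.234, -0.001, 0.0]
ft_force: [-3.8, 2.5, -1.4]
opening: 0.202
gripper_force: 21.5
```

```bash
python3 sweep.py
```

```text
[0.5714 0.0151 0.3073] [-3.7716  2.5216 -1.4014] 0.2016434026553069 21.50222361087799 [-0.0844  0.517   0.0233  1.7794 -0.0157  0.8472 -2.0975]
r 0.07892399013968868 alpha 2.414557189163945
2.54 [ 3.9 -9.5] 0.11
2.67 [  9.1 -18.3] 0.19
2.8 [ 15.4 -26.4] 0.28
2.93 [ 22.7 -33.6] 0.37
```

>>> {"op": "step_arm", "data": {
  "deltas": [10, 3.9, -9.5, 0, 0.08, 10, 9.1, -18.3, 0, 0.16, 10, 12.3, -22.5, 0, 0.2, 10, 15.4, -26.4, 0, 0.24, 10, 17, -28.2, 0, 0.26, 10, 17, -28.2, 0, 0.26]
}}

```text
time_s: 9.8
eef_pos: [0.5977, 0.0311, 0.3072]
orientation: [0.934, -0.356, -0.003, 0.001]
ft_force: [-8.4, -0.7, 3.5]
opening: 0.201
gripper_force: 22.0
```

```bash
python3 sweep.py; python3 -c "
from h import *
wrist('w6')"
```

```text
[0.5977 0.0311 0.3072] [-8.3896 -0.7117  3.5246] 0.20056047575753486 22.009356915950775 [-0.1538  0.5566  0.0967  1.7056 -0.0657  0.8882 -2.3291]
r 0.07829388812466596 alpha 2.809142936293985
2.94 [ 4.6 -9.1] 0.12
```

View pics/w6.png

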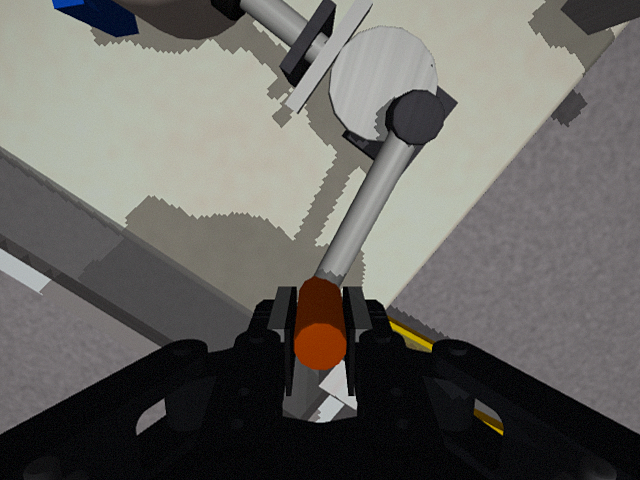

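Knob at (320,345) held at the stop and the handle points left; the reaction force confirms it is fully over. I'll release and rise.

>>> {"op": "step_arm", "data": {
  "deltas": [40, 0, 0, 0, 0, 40, 0, 0, 0, 0, 40, 0, 0, 0, 0, 40, 0, 0, -30, 0, 40, 0, 0, -70, 0, 40, 0, 0, -90, 0, 40, 0, 0, -90, 0]
}}

```text
time_s: 10.43
eef_pos: [0.6008, 0.0313, 0.4031]
orientation: [0.934, -0.356, 0.005, -0.002]
ft_force: [0.3, -0.1, -0.1]
opening: 0.468
gripper_force: 0.0
```

```bash
python3 - <<'E'
from h import *
p=[.5769,-.0522,.2058]
s,d=wrist("w7");print(s["eef_pos"],s["joint_pos"])
b=blob(d["pixels"],(316,290),(92,120,60),(104,255,255),80);print(b)
if b:
    x,y,w,h,_=b[1]; k=ray(d,(x+w/2,y+h-w/2),.16); c,sn=np.cos(p[2]),np.sin(p[2]);W=np.array([[c,sn],[-sn,c]])@(k[:2]-np.array(p[:2]))-[.05,0]
    print("alpha",1.4-np.arctan2(-W[1],-W[0]),np.hypot(*W))
ph=1.46
g=S2W(p,[-.154*np.sin(ph),.092-.154*np.cos(ph),0])[0];g[2]=.40
print(g,goto(s,g,p[2]+np.pi/2-ph))
E
```

```text
[0.6008 0.0313 0.4031] [-0.1614  0.4658  0.1079  1.576  -0.0548  1.0925 -2.3395]
(array([327.6861, 257.124 ]), array([ 313,  233,   32,   47, 1169], dtype=int32))
alpha 2.7937137186660603 0.0791557005027034
[ 0.4118 -0.0101  0.4   ] (array([-113.517 ,  156.79  ,    1.0876]), np.float64(-1.0452370865441032), np.float64(-0.7286407597492066))
```

>>> {"op": "step_arm", "data": {
  "deltas": [36, -20, 28, 0, -0.12, 36, -40, 56, 0, -0.24, 36, -60, 84, 0, -0.36, 36, -80, 112, 0, -0.48, 36, -100, 140, 0, -0.6, 36, -113, 157, 0, -0.72, 36, -113, 157, 0, -0.84, 36, -113, 157, 0, -0.96, 36, -113, 157, 0, -1.045, 36, -113, 157, 0, -1.045]
}}

```text
time_s: 11.32
eef_pos: [0.4103, -0.0104, 0.3968]
orientation: [0.987, 0.159, -0.0, -0.0]
ft_force: [0.8, 0.7, 0.3]
opening: 0.42
gripper_force: 0.0
```

```bash
python3 - <<'E'
from h import *
p=[.5769,-.0522,.2058]
s,d=wrist("w8");print(s["eef_pos"],s["joint_pos"],s["orientation"])
for ph in(1.4,1.46,1.5):
    g=S2W(p,[-.161*np.sin(ph),.092-.161*np.cos(ph),.166]);print(ph,proj(d,g))
ph=1.46;g=S2W(p,[-.154*np.sin(ph),.092-.154*np.cos(ph),.315])[0];print(goto(s,g,p[2]+np.pi/2-ph))
E
```

```text
[ 0.4103 -0.0104  0.3968] [ 0.0456  0.1825 -0.0958  2.0331  0.0215  0.9273 -1.3123] [ 0.9872  0.1593 -0.0002 -0.0001]
1.4 [[340.0457 272.8925]]
1.46 [[321.4638 273.3735]]
1.5 [[309.0756 273.1084]]
(array([ 1.4588,  0.1863, 81.8155]), np.float64(0.0033549080081035076), np.float64(0.3199512348030001))
```

View pics/w8.png

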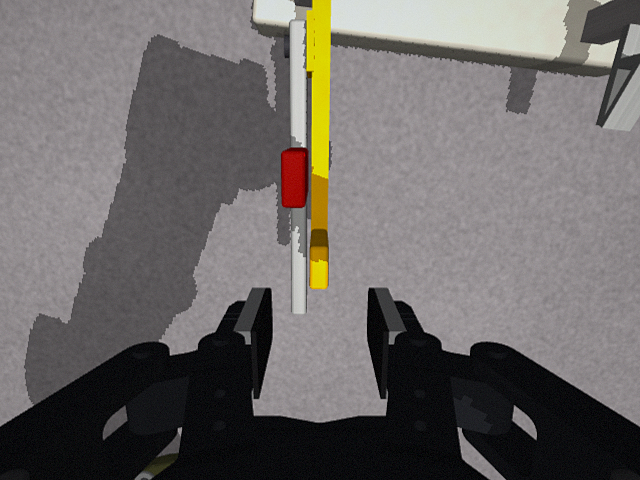

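Plate top at (319,248–288), on the tool's mid line as predicted. I'll descend and grip it above the bar.

>>> {"op": "step_arm", "data": {
  "deltas": [36, 1.5, 0, 30, 0, 36, 1.5, 0, 60, 0, 36, 1.5, 0, 80, 0, 36, 1.5, 0, 80, 0, 5, 1.5, 0, 80, 0, 5, 1.5, 0, 80, 0, 5, 1.5, 0, 80, 0, 5, 1.5, 0, 80, 0],
  "force": 30
}}

```text
time_s: 12.03
eef_pos: [0.4124, -0.0098, 0.3183]
orientation: [0.988, 0.157, 0.001, 0.0]
ft_force: [0.0, -0.1, 0.2]
opening: 0.107
gripper_force: 32.7
```

```bash
cat > close.py <<'E'
from h import *
p=[.5769,-.0522,.2058]
s=monitor.sense();print(s["eef_pos"],s["ft_force"],s["opening"],s["gripper_force"],s["joint_pos"])
c,sn=np.cos(p[2]),np.sin(p[2]);W=np.array([[c,sn],[-sn,c]])@(s["eef_pos"][:2]-np.array(p[:2]))-[0,.092]
r=np.hypot(*W);f0=np.arctan2(-W[0],-W[1]);y=goto(s,[0,0,0])[2];print("r",r,"phi pos",f0,"phi yaw",p[2]+np.pi/2-y)
for f in np.arange(f0,-.1,-.1)[1:]:
    g=S2W(p,[-r*np.sin(f),.092-r*np.cos(f),s["eef_pos"][2]])[0];sh,_,_=goto(s,g);print(round(f,2),sh[:2].round(1),round(f-f0,2))
E
python3 close.py
```

```text
[ 0.4124 -0.0098  0.3183] [ 0.0248 -0.0765  0.1636] 0.10675570448436858 32.740148305892944 [ 0.0355  0.2926 -0.0916  2.1527  0.0413  0.6957 -1.3395]
r 0.15330859115879425 phi pos 1.4605998822387896 phi yaw 1.4614457027794192
1.36 [ 0.8 15.3] -0.1
1.26 [ 3.1 30.5] -0.2
1.16 [ 6.9 45.3] -0.3
1.06 [12.2 59.7] -0.4
0.96 [18.8 73.5] -0.5
0.86 [26.9 86.5] -0.6
0.76 [36.1 98.7] -0.7
0.66 [ 46.6 109.9] -0.8
0.56 [ 58.1 120. ] -0.9
0.46 [ 70.6 128.9] -1.0
0.36 [ 83.9 136.6] -1.1
0.26 [ 97.9 142.8] -1.2
0.16 [112.4 147.6] -1.3
0.06 [127.4 151. ] -1.4
-0.04 [142.6 152.8] -1.5
```

>>> {"op": "step_arm", "data": {
  "deltas": [5, 0.8, 15.3, 0, -0.1, 5, 3.1, 30.5, 0, -0.2, 5, 6.9, 45.3, 0, -0.3, 5, 12.2, 59.7, 0, -0.4, 5, 18.8, 73.5, 0, -0.5, 5, 26.9, 86.5, 0, -0.6, 5, 36.1, 98.7, 0, -0.7, 5, 46.6, 109.9, 0, -0.8, 5, 58.1, 120, 0, -0.9, 5, 58.1, 120, 0, -0.9]
}}

```text
time_s: 12.87
eef_pos: [0.5068, -0.1066, 0.3182]
orientation: [0.82, 0.573, 0.001, 0.001]
ft_force: [-1.2, 1.1, 7.2]
opening: 0.111
gripper_force: 34.3
```

```bash
sed -i 's/-.1,-.1)\[1:\]/-.07,-.07)[1:]/' close.py; sed -i 's/np.arange(f0,-.1,-.1)/np.arange(f0,-.1,-.06)/' close.py; python3 close.py
```

```text
[ 0.5068 -0.1066  0.3182] [-1.1781  1.07    7.2199] 0.1105640427691915 34.26502168178558 [ 0.3701  0.4414 -0.3015  1.9035  0.1743  0.8184 -0.3738]
r 0.1533474026395457 phi pos 0.5470678844415631 phi yaw 0.5563029631451959
0.48 [ 0.5 10.7] -0.07
0.41 [ 1.7 21.4] -0.14
0.34 [ 3.7 31.9] -0.21
0.27 [ 6.4 42.3] -0.28
0.2 [ 9.8 52.5] -0.35
0.13 [13.9 62.4] -0.42
0.06 [18.7 72. ] -0.49
-0.01 [24.2 81.2] -0.56
```

>>> {"op": "step_arm", "data": {
  "deltas": [5, 0.5, 10.7, 0, -0.07, 5, 1.7, 21.4, 0, -0.14, 5, 3.7, 31.9, 0, -0.21, 5, 6.4, 42.3, 0, -0.28, 5, 9.8, 52.5, 0, -0.35, 5, 13.9, 62.4, 0, -0.42, 5, 16.3, 67.2, 0, -0.455, 5, 18.7, 72, 0, -0.49, 5, 18.7, 72, 0, -0.49]
}}

```text
time_s: 13.62
eef_pos: [0.579, -0.1134, 0.3183]
orientation: [0.658, 0.753, 0.0, 0.001]
ft_force: [0.1, -1.2, 5.8]
opening: 0.108
gripper_force: 33.5
```

```bash
python3 close.py
```

```text
[ 0.579  -0.1134  0.3183] [ 0.0643 -1.1789  5.7898] 0.10803740795866762 33.5241973400116 [ 0.4206  0.5529 -0.4243  1.715   0.2741  0.9308  0.0221]
r 0.15272925422533504 phi pos 0.068383683231832 phi yaw 0.07127073688510199
-0.0 [ 0.4 10.7] -0.07
```

>>> {"op": "step_arm", "data": {
  "deltas": [5, 0.2, 4, 0, -0.027, 5, 0.3, 7.5, 0, -0.05, 5, 0.4, 10, 0, -0.068, 5, 0.4, 12, 0, -0.075, 5, 0.4, 13, 0, -0.08, 5, 0.4, 13, 0, -0.08, 5, 0.4, 13, 0, -0.08]
}}

```text
time_s: 14.2
eef_pos: [0.5896, -0.1117, 0.3182]
orientation: [0.628, 0.778, -0.002, -0.001]
ft_force: [-10.2, -3.0, 13.3]
opening: 0.108
gripper_force: 34.8
```

```bash
python3 close.py; python3 -c "
from h import *
d=vision.read_camera('side')
p=[.5769,-.0522,.2058]
print(blob(d['pixels'],(361,227),(84,95,40),(94,255,255)))
s=cv2.resize(d['pixels'][180:280,295:425],None,fx=4,fy=4,interpolation=cv2.INTER_CUBIC)
cv2.imwrite('pics/s3.png',s)"
```

```text
[ 0.5896 -0.1117  0.3182] [-10.1652  -3.0456  13.2847] 0.10757617428310227 34.755794405937195 [ 0.4221  0.5711 -0.4435  1.6849  0.2903  0.9552  0.083 ]
r 0.15281578557158382 phi pos -0.0017619520736284376 phi yaw -0.00701342838891339
(array([360.0312, 228.401 ]), array([355, 219,  11,  20, 192], dtype=int32))
```

View pics/s3.png

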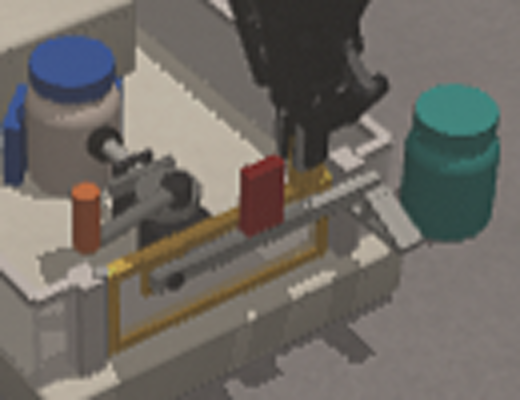

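The gate is at 0 with the bar level: the tab is at (360,228), as before opening. The jar sits against its V block with the pad on it. I'll do a gentle pull test on the latch.

>>> {"op": "step_arm", "data": {
  "deltas": [5, 0, -3, 0, 0, 5, 0, -6, 0, 0.02, 5, 0, -9, 0, 0.04, 5, 0, -10, 0, 0.05, 5, 0, -10, 0, 0.05]
}}

```text
time_s: 14.67
eef_pos: [0.5834, -0.1128, 0.3183]
orientation: [0.647, 0.763, 0.002, 0.003]
ft_force: [8.4, 0.1, 0.5]
opening: 0.105
gripper_force: 33.4
```

```bash
python3 close.py
```

```text
[ 0.5834 -0.1128  0.3183] [8.3722 0.1194 0.4612] 0.10542044251870716 33.43948781490326 [ 0.4231  0.5585 -0.4327  1.7061  0.2797  0.9314  0.0457]
r 0.1527852127585054 phi pos 0.039523982313359685 phi yaw 0.04168403798224851
-0.03 [ 0.4 10.7] -0.07
```

The latch holds, with 8 N resisting at the end of its play. I'll push back shut, release and retreat.

>>> {"op": "step_arm", "data": {
  "deltas": [5, 0, 4, 0, -0.02, 5, 0, 6, 0, -0.04, 5, 0, 6, 0, -0.04, 36, 0, 6, 0, -0.04, 36, 0, 6, 0, -0.04, 36, 0, 6, 0, -0.04, 36, 0, 6, -30, -0.04, 36, 0, 6, -70, -0.04, 36, 0, 6, -100, -0.04, 36, 0, 6, -100, -0.04]
}}

```text
time_s: 15.5
eef_pos: [0.5885, -0.1117, 0.4235]
orientation: [0.631, 0.776, 0.002, 0.004]
ft_force: [0.1, -0.4, 0.2]
opening: 0.423
gripper_force: 0.0
```

```bash
python3 - <<'E'
from h import *
p=[.5769,-.0522,.2058]
s,d=wrist("w9");print(s["eef_pos"],s["ft_force"],s["opening"])
b=blob(d["pixels"],proj(d,S2W(p,(-.013,-.02,.155)))[0],(82,120,60),(94,255,255),50);print(b)
print(proj(d,S2W(p,[(-.007,-.034,.168),(-.019,-.034,.168)])))
D=vision.read_camera("side");print(blob(D['pixels'],(361,227),(84,95,40),(94,255,255)))
D=vision.read_camera("scene");c=cv2.resize(D["pixels"][140:370,100:560],(800,400));cv2.imwrite("pics/f.png",c)
E
```

```text
[ 0.5885 -0.1117  0.4235] [ 0.1268 -0.3801  0.2105] 0.42305224101615135
(array([291.9514, 175.7038]), array([ 281,  149,   24,   54, 1131], dtype=int32))
[[304.1779 204.2583]
 [282.6503 204.3255]]
(array([360.0963, 228.5989]), array([355, 219,  11,  20, 187], dtype=int32))
```

View pics/f.png

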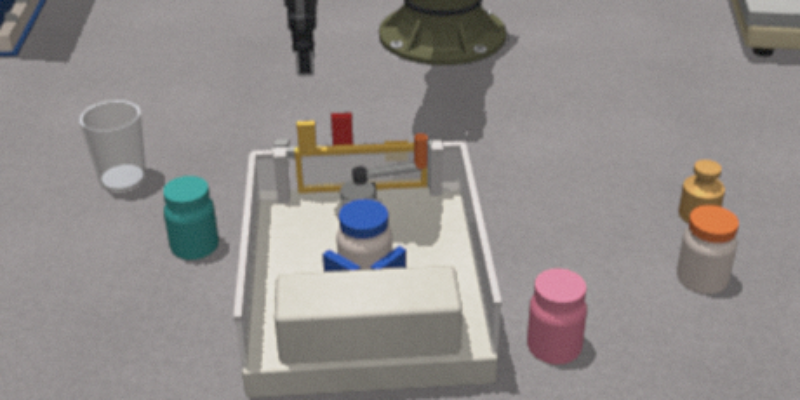

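The gate is shut with the tab down at (342,128). The knob is at the left stop (421,150), the jar is upright in its V block, and the bystanders look undisturbed. I'm handing the job in.

```bash
python3 -c "
from station import bot
print(bot.sign_off())"
```

```text
the job is handed in; nothing more can be done
None
```

The job is done and handed in at about 15.5 s: the jar is clamped upright with the handle at its stop (about 2.79 rad), the gate is shut with its latch holding in a light pull test, and the other things on the bench were not touched.

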